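# Wipe the tank lid clean and lock the bayonet filler cap

## Robot

A 7-joint arm with a two-finger parallel gripper is mounted at the origin on a cart in front of the work surface, level with it; the furniture and walls round the work are solid. World frame = base frame: x ahead of the robot, y to its left, z up, the work surface at z = 0. Lengths are in m, angles in degrees, forces in N, time in s.
With the tool pointing down it reaches from about 0.4 to 0.925 m from the base axis. Payload 4.1 kg.
Tool frame: the origin (TCP) lies on the centre line of the jaws, within the pads' length; the fingertips stand 22 mm ahead of it and the grasp point (between the pads) lies 3 mm ahead of it (r.tip_extent is the distance from the TCP to the fingertips, in m); z points along the fingers, y is the line along which they close (so a half turn about z gives the same grasp; the last joint's range is limited). The gripper opens to 85 mm and grips with 20 to 120 N. Pads are 22 mm wide; open, the fingers measure 114 mm over their backs; the gripper's body (76 mm by 85 mm) begins 54 mm behind the grasp point. The pads swing forward as they close: fully open they stand 13 mm farther back than shut.
Start: joints at [71.161, 22.827, 2.584, 88.041, -1.071, 69.15, -2.905], TCP at [0.148, -0.633, 0.253] pointing down, gripper open.
Joint ranges: [-161.44, 161.44], [-28.35, 127.94], [-78.24, 83.42], [0, 140.83], [-78.03, 258.03], [13.02, 114.36], [-168.23, 168.23]. Speed limits (degrees/s): [147.25, 147.25, 180, 180, 180, 180, 180].

## Interface

Orientations are given as a 3x3 rotation matrix whose columns are the frame's x, y, z axes.
In Python, from station import r, cams, order, readout gives the robot as it stands. Calls block until the motion is done:
- r.move_pose(position, orientation): joint-space move of the TCP to a pose.
- r.movel(position, ori=None, speed=0.15, threshold=None): straight line of the TCP; ori=None keeps the orientation; speed is the mean speed in m/s. With threshold (N) it stops when the force on the tool has changed by that much, and returns True; else False.
- r.movej(angles): joint-space move.
- r.move_gripper(opening, grasp_force=None): finger opening in m; grasp_force is the grip in N (None keeps the last); returns when the fingers have stopped.
- r.hold(seconds).
- r.inverse_kinematics(position, orientation): joint angles nearest the present ones, or None.
- cams.grab_frame(name): name is "side" or "top" or "wrist"; returns a dict with "frame" (480x640x3 uint8, red, green, blue), "fx", "fy", "cx", "cy" (pixels), "k1" (the pictures are not rectified: a ray, as slopes to the right and down, at radius r is drawn at 1 + k1 r^2 times it, then the intrinsics apply), "world_to_cam" (4x4, takes a point from world to camera coordinates). Camera axes: x right, y down, z forward; pixel columns grow to the right and rows downward; lengths in m; the calibration is good to about 2 mm. A picture is of the moment at which its call begins. There is no depth.
A pose or a line that the arm cannot do raises r.IKError and nothing moves.
- order.sign_off(): hands the job in; it is judged then, once.
Readings, each from a call of its own:
- readout.get_clock(): time.
- readout.get_joint_positions(): joint angles.
- readout.get_qd(): joint speeds.
- readout.get_effort(): joint torques, N m.
- readout.get_eef_pos(): TCP position.
- readout.get_ee_rot(): TCP orientation.
- readout.get_ft_force(): force on the tool from outside, world axes, zero at the start.
- readout.get_ft_torque(): the same for the moment, N m.
- readout.get_opening(): finger opening in m.
- readout.get_grip_force(): force on a finger pad.
Only numpy, scipy, OpenCV 4.12 (cv2) and the standard library are available. Lean on these libraries where they do the work, as an engineer would, in place of code of your own. Each camera call takes 0.05 s, during which the arm holds its last target. There are 200 camera calls.

## Task

Drilling has left chips on the lid of the small grey oil tank: take the scraper block and wipe all of them off the lid into the steel tray at its front edge, without touching the chips with the fingers, then put the scraper back on the bench. Then fit the filler cap: put its two lugs into the slots of the filler, push it down against the sprung shutter, turn it a quarter turn clockwise to the stop so that its screw ears stand over the two threaded holes in the lid, and finish while still holding the cap pressed flat on its seat, ready for the locking screws. Leave the screwdriver, the loose fitting and the bolt where they lie.

Things in the scene. Friction and masses are not known exactly. Their poses are not given: they have to be found in the camera images.
- tank: fixed grey steel oil tank; flat lid 210 mm (its x) by 140 mm (its y), lid top 70 mm above its origin, which is on the bench under the lid's middle. Its -x end faces the robot and the tray. The bayonet filler is a round aluminium ring, 80 mm across, flush in the lid. Two threaded holes for the locking screws lie 38 mm from the filler's centre along the tank's +y and -y
- filler_mouth (a point): centre of the filler hole, level with the lid top, 15 mm from the lid's middle towards the tray. The hole is 43.6 mm across, with two slots 14.6 mm wide that reach 28 mm from the centre along the tank's +x and -x. The lugs turn under a lip 5 mm thick, clockwise seen from above, from the slots to a stop at a quarter turn
- shutter (a joint): spring-loaded plate that closes the filler flush with the lid; metres pushed down from closed (0) to at most 0.024. The spring pushes back with about 5 N at first and 12 N with the cap seated (0.019)
- chip_tray: fixed open steel tray, 112 mm (along the tank's x) by 180 mm (tank's y), 40 mm high, walls 3 mm, its axes parallel to the tank's; it stands on the bench against the tank's -x end, its rim tucked 4 mm under the edge of the lid. Origin: middle of its underside
- cap: filler cap, 0.2 kg, 53 mm high, standing on its spigot; origin at the centre of its lower end. Spigot 40 mm across, 19 mm long; flange 66 mm across, 19 to 25 mm above the origin, with two screw ears (holes 38 mm from the axis); black wing grip 56 mm long (its x), 22 mm wide (its y), 25 to 53 mm above the origin. Lugs, ears and wing are in line, along x; goes in at either half turn
- cap_seat (a point): centre of the flange's underside, on the cap's axis, 19 mm above its lower end; meets filler_mouth when seated. The two lugs on the spigot are 10 mm wide and 5 mm thick, reach 26 mm from the axis and lie 8 to 13 mm below this point. When turned home and let go, the spring lifts the cap 3 mm off its seat
- scraper: scraper block, 0.25 kg, standing upright on its sole on the bench beside the tank: rubber sole 136 mm long (its y) and 30 mm thick (its x), 12 mm high; wooden grip above, 24 mm thick (x), 110 mm long (y), from 22 to 52 mm above the sole. Origin: middle of the sole's underside
- screwdriver: screwdriver, about 204 mm long and 31 mm high, lying on the bench; leave it
- fitting_2: small hexagon fitting, 35 mm long, lying on the bench; leave it
- fitting_5: bolt, 52 mm long, lying on the bench; leave it
- chip1: a bright steel drill curl, 26 x 10 x 10 mm, lying loose on the tank lid; origin at the middle of its underside
- chip2: a bright steel crescent chip, about 20 x 20 x 8 mm, lying loose on the tank lid; origin at the middle of its underside
- chip3: a bright steel drill curl, 26 x 10 x 10 mm, lying loose on the tank lid; origin at the middle of its underside
- chip4: a bright steel crescent chip, about 20 x 20 x 8 mm, lying loose on the tank lid; origin at the middle of its underside
- chip5: a bright steel drill curl, 26 x 10 x 10 mm, lying loose on the tank lid; origin at the middle of its underside
Things that resemble listed ones, but are neither listed nor needed, are in the scene too. There is more than one size of the cap; the job needs the largest.

How it is judged (in metres and radians):
On the way, in this order (a step that is already met when the one before it is completed fails the run):
1. all five chips lie in the tray, with the scraper block in the grip (x of chip1 in the frame of chip_tray between -0.056 and 0.056 m and y of chip1 in the frame of chip_tray between -0.09 and 0.09 m and z of each of chip1, chip2, chip3, chip4, chip5 in the frame of chip_tray below 0.036 m and x of chip2 in the frame of chip_tray between -0.056 and 0.056 m and y of chip2 in the frame of chip_tray between -0.09 and 0.09 m and x of chip3 in the frame of chip_tray between -0.056 and 0.056 m and y of chip3 in the frame of chip_tray between -0.09 and 0.09 m and x of chip4 in the frame of chip_tray between -0.056 and 0.056 m and y of chip4 in the frame of chip_tray between -0.09 and 0.09 m and x of chip5 in the frame of chip_tray between -0.056 and 0.056 m and y of chip5 in the frame of chip_tray between -0.09 and 0.09 m and contact force between the fingers and scraper above 0.5 N), for 0.1 s.
2. the scraper is back on the bench and the cap's lugs are in the filler's slots (height (world z) of scraper below 0.04 m and contact force between scraper and tank below 0.2 N and contact force between scraper and chip_tray below 0.2 N and contact force between scraper and the fingers below 0.1 N and horizontal distance between cap_seat and filler_mouth below 0.004 m and z of cap_seat in the frame of filler_mouth below 0.008 m and angle between the x axis of cap and the x axis of tank, either way round below 0.25 rad), for 0.05 s.
At the end, for the whole second after the job is handed in: All chips in the tray; scraper let go on the bench, clear of tank and tray; cap level, centred within 4 mm, turned a quarter turn (ears within 0.10 rad of the threaded holes), pressed to within 1.5 mm of its seat against the spring, still held by the fingers (over 3 N) and at rest (x of chip1 in the frame of chip_tray between -0.056 and 0.056 m and y of chip1 in the frame of chip_tray between -0.09 and 0.09 m and z of each of chip1, chip2, chip3, chip4, chip5 in the frame of chip_tray below 0.036 m and x of chip2 in the frame of chip_tray between -0.056 and 0.056 m and y of chip2 in the frame of chip_tray between -0.09 and 0.09 m and x of chip3 in the frame of chip_tray between -0.056 and 0.056 m and y of chip3 in the frame of chip_tray between -0.09 and 0.09 m and x of chip4 in the frame of chip_tray between -0.056 and 0.056 m and y of chip4 in the frame of chip_tray between -0.09 and 0.09 m and x of chip5 in the frame of chip_tray between -0.056 and 0.056 m and y of chip5 in the frame of chip_tray between -0.09 and 0.09 m and height (world z) of scraper below 0.04 m and contact force between scraper and tank below 0.2 N and contact force between scraper and chip_tray below 0.2 N and contact force between scraper and the fingers below 0.1 N and horizontal distance between cap_seat and filler_mouth below 0.004 m and z of cap_seat in the frame of filler_mouth below 0.0015 m and angle between cap's own z axis and vertical below 0.06 rad and angle between the x axis of cap and the y axis of tank, either way round below 0.1 rad and contact force between the fingers and cap above 3 N and linear speed of cap below 0.01 m/s and angular speed of cap below 0.1 rad/s); the arm keeps its last pose, push and grip.
It fails at once if the fingers push a chip (contact force between the fingers and chip1 above 1 N or contact force between the fingers and chip2 above 1 N or contact force between the fingers and chip3 above 1 N or contact force between the fingers and chip4 above 1 N or contact force between the fingers and chip5 above 1 N).
It fails at once if the screwdriver, the loose fitting or the bolt is disturbed (distance of any of screwdriver, fitting_2, fitting_5 from where it was at the start of the episode above 0.025 m).
It also fails if it takes over 69 s, if anything falls off the work surface, if the arm or the gripper's body presses on something with over 40 N, if the wrist force passes 120 N, or if a joint passes its speed limit or range.

## Working session

There is one attempt and no reset: what is moved stays moved. The work goes in short steps, each a Python script; the robot and the scene stay as the last script left them, time stands still between calls to the robot, and variables do not carry over. Pictures are saved under pics/ and viewed, at most 10 in all, crops included, and the job is handed in when it is done.

```bash
ls; mkdir -p pics; cat > h.py <<'E'
import numpy as np, cv2
from station import r, cams, order, readout
def grab(name, fn=None):
    f=cams.grab_frame(name)
    if fn: cv2.imwrite(fn, f["frame"][:,:,::-1])
    return f
def ray(f,u,v):
    x=(u-f["cx"])/f["fx"]; y=(v-f["cy"])/f["fy"]
    a,b=x,y
    for _ in range(20):
        s=1+f["k1"]*(a*a+b*b); a,b=x/s,y/s
    T=np.array(f["world_to_cam"]); R=T[:3,:3]; o=-R.T@T[:3,3]
    d=R.T@np.array([a,b,1.]); return o,d/np.linalg.norm(d)
def atz(f,u,v,z):
    o,d=ray(f,u,v); return o+d*(z-o[2])/d[2]
def tri(rays):
    A=sum(np.eye(3)-np.outer(d,d) for o,d in rays); b=sum((np.eye(3)-np.outer(d,d))@o for o,d in rays)
    p=np.linalg.solve(A,b); return p,[np.linalg.norm((np.eye(3)-np.outer(d,d))@(p-o)) for o,d in rays]
def proj(f,p):
    T=np.array(f["world_to_cam"]); c=T[:3,:3]@np.asarray(p)+T[:3,3]; a,b=c[:2]/c[2]; s=1+f["k1"]*(a*a+b*b)
    return np.array([f["fx"]*a*s+f["cx"], f["fy"]*b*s+f["cy"]])
def down(yaw):  # tool x at yaw deg in world, z down
    c,s=np.cos(np.radians(yaw)),np.sin(np.radians(yaw))
    return np.array([[c,s,0],[s,-c,0],[0,0,-1.]])
E
python3 - <<'E'
from h import *
import pickle
for n in("top","side"):
    f=grab(n,f"pics/{n}0.png"); pickle.dump(f,open(n+".pkl","wb")); print(n,f["fx"],f["k1"],np.round(f["world_to_cam"],3).tolist(),ray(f,320,240))
print(readout.get_clock(),readout.get_ee_rot(),r.tip_extent)
E
```

```text
pics
top 498.195059095235 0.04624084392495065 [[-0.016, -1.0, 0.008, 0.076], [-0.993, 0.015, -0.117, 0.526], [0.116, -0.01, -0.993, 1.072], [0.0, 0.0, 0.0, 1.0]] (array([0.39835103, 0.07873643, 1.12489208]), array([ 0.11698942, -0.01424295, -0.99303102]))
side 590.0926980239805 -0.15115557724692044 [[0.946, -0.323, -0.012, -0.458], [-0.17, -0.466, -0.868, 0.185], [0.275, 0.824, -0.496, 1.455], [0.0, 0.0, 0.0, 1.0]] (array([ 0.06480462, -1.26029747,  0.877119  ]), array([ 0.27972601,  0.83029469, -0.48204159]))
0.1 [[ 9.73692652e-01  2.27864809e-01 -4.97456121e-04]
 [ 2.27865332e-01 -9.73691175e-01  1.69888062e-03]
 [-9.72535279e-05 -1.76754058e-03 -9.99998433e-01]] 0.022
```

View pics/top0.png

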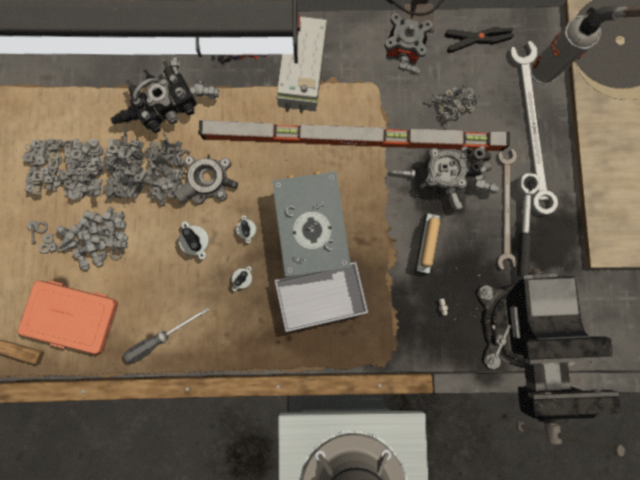

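View pics/side0.png

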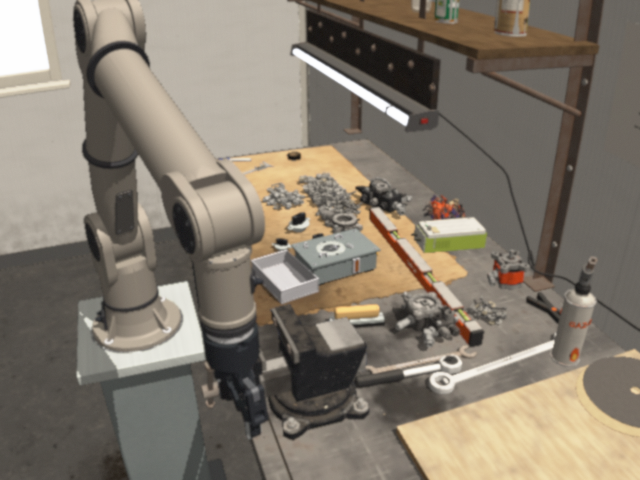

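The top view shows the tank lid at about (310,225), the tray at (322,297) and the scraper at (429,243). There are three cap candidates: A at (192,240), which looks largest, B at (245,228) and C at (241,278). The screwdriver is at (165,335) and the small fitting at (443,305). I'll take close crops next.

```bash
python3 - <<'E'
from h import *
a=cv2.imread("pics/top0.png")[165:335,170:450]; cv2.imwrite("pics/topc.png",cv2.resize(a,(800,486),interpolation=cv2.INTER_CUBIC))
a=cv2.imread("pics/side0.png")[195:335,230:400]; cv2.imwrite("pics/sidec.png",cv2.resize(a,(680,560),interpolation=cv2.INTER_CUBIC))
E
```

```text
(no output)
```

View pics/topc.png

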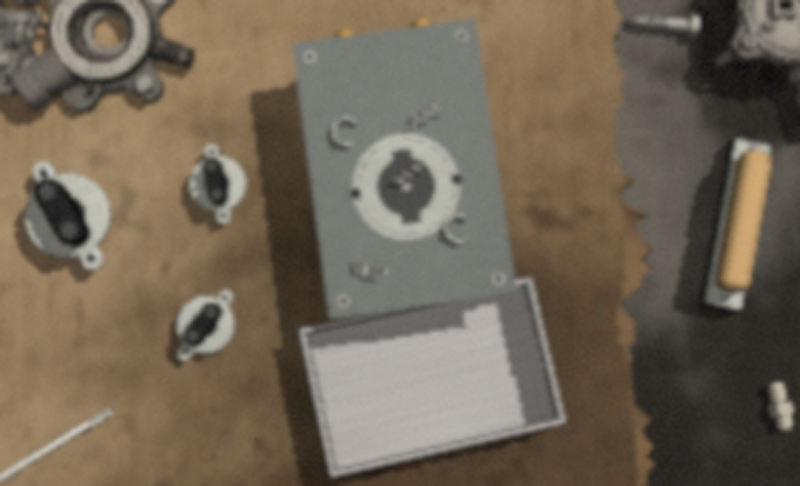

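View pics/sidec.png

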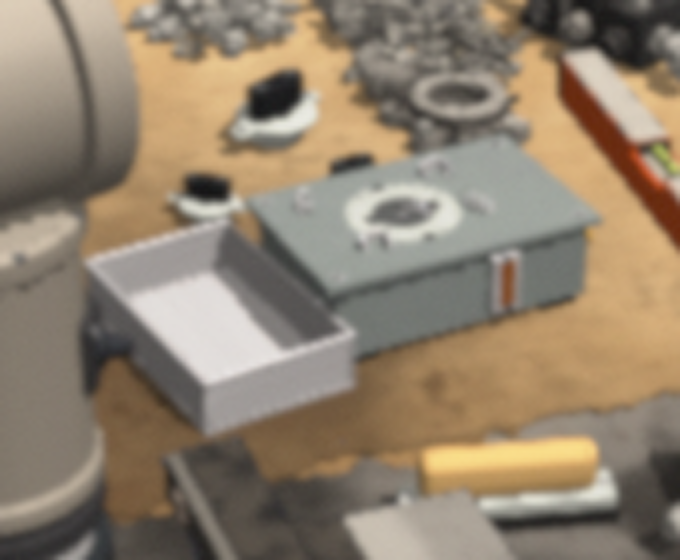

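In the crop, cap A at (62,212) is plainly the largest of the three, so I choose it over B (215,180) and C (205,325). The scraper is at (745,220). The bolt lies near it at (660,22) and the fitting at (780,405). All five chips are on the lid: crescents at (343,132) and (455,232), curls at (422,118), (405,178) and (368,270).

```bash
python3 - <<'E'
from h import *
import pickle
f=pickle.load(open("top.pkl","rb")); g=pickle.load(open("side.pkl","rb"))
c=lambda u,v:(170+u*.35-.5*.65,165+v*.35-.5*.65)
s=lambda u,v:(230+u/4,195+v/4)
def P(n,u,v,z): print(n,np.round(atz(f,*c(u,v),z),4))
for p in [(296,43),(475,20),(517,285),(330,318)]: P("lid",*p,.07)
P("filler",406,187,.07)
for p in [(343,132),(422,118),(405,178),(455,232),(368,270)]: P("chip",*p,.074)
P("grip",763,152,.052);P("grip",737,288,.052)
P("capA wing",42,185,.053);P("capA wing",80,240,.053);P("earA",41,172,.025);P("earA",91,258,.025);P("earB",212,152,.02);P("earB",223,215,.02);P("bolt",695,22,.0);P("bolt",625,20,.0);P("fit",780,405,.01)
print("tri capA top",tri([ray(f,*c(61,212)),ray(g,*s(276,92))]))
print("tri filler",tri([ray(f,*c(406,187)),ray(g,*s(403,212))]))
print("tri grip",tri([ray(f,*c(750,220)),ray(g,*s(508,450))]))
for n,p,y in [("tank",[.72,.06,.3],0),("cap",[.66,.34,.3],0),("scr",[.67,-.21,.3],0)]:
    for yy in (-90,0,90): 
        q=r.inverse_kinematics(p,down(yy)); print(n,yy,None if q is None else np.round(q,0))
E
```

```text
lid [0.6551 0.1624 0.07  ]
lid [0.6711 0.0267 0.07  ]
lid [ 0.4695 -0.0005  0.07  ]
lid [0.4472 0.1384 0.07  ]
filler [0.5441 0.0808 0.07  ]
chip [0.5858 0.1273 0.074 ]
chip [0.5956 0.0681 0.074 ]
chip [0.5504 0.0815 0.074 ]
chip [0.5093 0.0449 0.074 ]
chip [0.482  0.1098 0.074 ]
grip [ 0.5695 -0.1917  0.052 ]
grip [ 0.4661 -0.1676  0.052 ]
capA wing [0.552  0.3559 0.053 ]
capA wing [0.5097 0.3269 0.053 ]
earA [0.5662 0.3641 0.025 ]
earA [0.4985 0.3248 0.025 ]
earB [0.5809 0.2326 0.02  ]
earB [0.5311 0.224  0.02  ]
bolt [ 0.6849 -0.1544  0.    ]
bolt [ 0.6874 -0.098   0.    ]
fit [ 0.3775 -0.2066  0.01  ]
tri capA top (array([0.5345788 , 0.34468577, 0.03805168]), [np.float64(0.0015860808629874186), np.float64(0.0015860808629873245)])
tri filler (array([0.5460299 , 0.08041823, 0.06754491]), [np.float64(0.0015993679172252716), np.float64(0.0015993679172252506)])
tri grip (array([ 0.51937723, -0.18129145,  0.04678688]), [np.float64(0.0013434581551190412), np.float64(0.0013434581551191019)])
tank -90 [ 28.  42. -66.  71.  38.  89. 148.]
tank 0 [  15.   33.  -38.   72.   20.   82. -111.]
tank 90 [ 18.  34. -44.  72.  23.  83. -24.]
cap -90 [  4.  44. -66.  68.  40.  91. 125.]
cap 0 [   0.   41.  -57.   68.   33.   87. -141.]
cap 90 [ -1.  40. -55.  68.  32.  87. -50.]
scr -90 [  15.   27.   -1.   76.    0.   77. -166.]
scr 0 [ 25.  27. -16.  76.   8.  78. -82.]
scr 90 [ 32.  29. -28.  76.  14.  79.   4.]
```

Estimates agree: cap A's ears are 78 mm apart (76 given), the filler triangulates to z = 68 mm (70 given) and the grip top to 47 mm (52 given). Tank yaw is about 7°. Next I'll move the wrist camera for finer measurements.

```bash
python3 - <<'E'
from h import *
import pickle
D={}
def go(p,y):
    try: r.move_pose(p,down(y)); return True
    except r.IKError as e: print("IK",p,y); return False
for n,ps,y in [("cap",[(.49,.33,.28),(.56,.35,.28)],210),("tank",[(.50,.08,.30),(.57,.085,.30)],187),("scr",[(.49,-.17,.27),(.55,-.185,.27)],167)]:
    for i,p in enumerate(ps):
        if n=="cap" and i==0: go((.40,-.35,.35),180)
        if go(p,y):
            f=grab("wrist",f"pics/w_{n}{i}.png"); D[n+str(i)]=f
            T=np.array(f["world_to_cam"]); o=-T[:3,:3].T@T[:3,3]
            print(n,i,np.round(readout.get_eef_pos(),4),"cam",np.round(o,3),"axis",np.round(T[2,:3],2),f["fx"],f["k1"],np.round(readout.get_joint_positions()),round(readout.get_clock(),1))
pickle.dump(D,open("w.pkl","wb"))
pred={"cap":(.534,.344,.04),"tank":(.545,.08,.07),"scr":(.519,-.18,.05)}
for k in D: print(k,proj(D[k],pred[k[:-1]]))
ims=[cv2.resize(cv2.imread(f"pics/w_{k}.png"),(400,300),interpolation=cv2.INTER_AREA) for k in("cap0","tank0","tank1","scr0")]
cv2.imwrite("pics/m1.png",np.vstack([np.hstack(ims[:2]),np.hstack(ims[2:])]))
E
```

```text
cap 0 [0.4909 0.3288 0.2799] cam [0.421 0.289 0.4  ] axis [ 0.28  0.16 -0.95] 369.29548396713784 -0.02300883574869 [  4.  23. -55.  93.  19.  74.  65.] 4.5
cap 1 [0.5599 0.3497 0.2795] cam [0.491 0.309 0.4  ] axis [ 0.27  0.16 -0.95] 369.29548396713784 -0.02300883574869 [ -1.  30. -52.  83.  24.  78.  66.] 4.9
tank 0 [0.5001 0.0818 0.3004] cam [0.42  0.072 0.421] axis [ 0.32  0.04 -0.95] 369.29548396713784 -0.02300883574869 [ 33.  10. -53. 102.   8.  72.  75.] 6.1
tank 1 [0.5698 0.0869 0.2994] cam [0.491 0.077 0.42 ] axis [ 0.31  0.04 -0.95] 369.29548396713784 -0.02300883574869 [ 28.  19. -52.  94.  16.  75.  71.] 6.5
scr 0 [ 0.491  -0.1677  0.2706] cam [ 0.412 -0.149  0.391] axis [ 0.31 -0.07 -0.95] 369.29548396713784 -0.02300883574869 [ 55.  12. -47. 104.  10.  68.  82.] 7.6
scr 1 [ 0.5506 -0.1829  0.2698] cam [ 0.473 -0.165  0.39 ] axis [ 0.31 -0.07 -0.95] 369.29548396713784 -0.02300883574869 [ 51.  20. -46.  96.  15.  71.  78.] 8.0
cap0 [317.17518243 241.45346787]
cap1 [333.89344859 172.86204652]
tank0 [317.20732796 243.91850946]
tank1 [319.69565164 174.38430584]
scr0 [318.27237449 233.70829112]
scr1 [318.5189108  169.44407573]
```

View pics/m1.png

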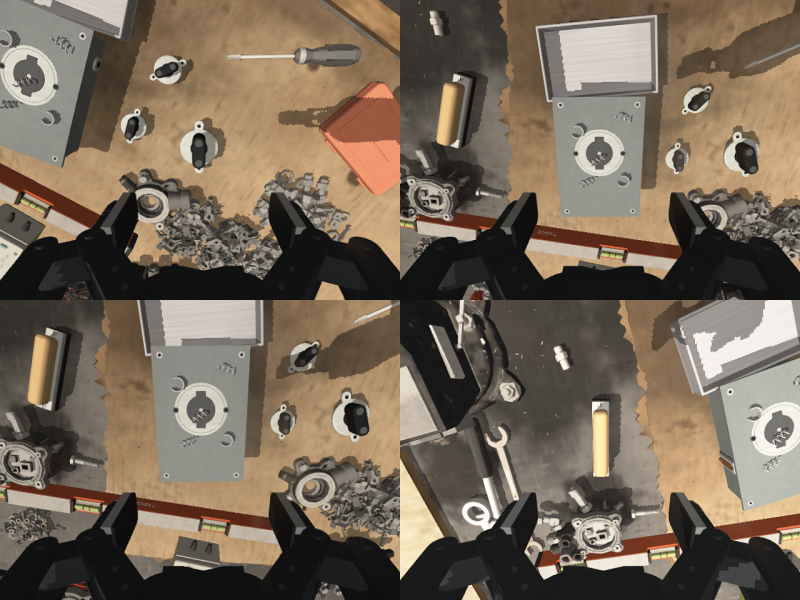

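The montage shows, in panel pixels: the large cap at (200,145) in the cap view, filler and lid centred at (600,150) and (200,405) in the tank views, and the scraper at (600,437). All five chips are visible. Next I'll fit the shapes in metric ortho-rectified images.

```bash
cat >> h.py <<'E'
def ortho(f,cx,cy,z,w,h,s=2000.):  # up=+x, left=+y ; s px per m
    H,W=int(h*s),int(w*s)
    v,u=np.mgrid[0:H,0:W]; X=cx+h/2-v/s; Y=cy+w/2-u/s
    T=np.array(f["world_to_cam"]); c=np.stack([X,Y,np.full_like(X,z)],-1)@T[:3,:3].T+T[:3,3]
    a=c[...,0]/c[...,2]; b=c[...,1]/c[...,2]; k=1+f["k1"]*(a*a+b*b)
    im=cv2.remap(np.ascontiguousarray(f["frame"][:,:,::-1]),np.float32(f["fx"]*a*k+f["cx"]),np.float32(f["fy"]*b*k+f["cy"]),cv2.INTER_CUBIC)
    return im, lambda u,v:(round(cx+h/2-v/s,4),round(cy+w/2-u/s,4))
def blob(m,toW,near):  # contour of largest blob, world coords, minAreaRect
    m=cv2.morphologyEx(np.uint8(m)*255,cv2.MORPH_OPEN,np.ones((5,5)))
    cs,_=cv2.findContours(m,cv2.RETR_EXTERNAL,cv2.CHAIN_APPROX_NONE)
    c=max(cs,key=cv2.contourArea)[:,0,:]; P=np.array([toW(*p) for p in c])
    (x,y),(w,h),a=cv2.minAreaRect(np.float32(P*1000))
    if w<h: w,h,a=h,w,a+90
    return (round(x/1000,4),round(y/1000,4)),(round(w,1),round(h,1)),round((a+90)%180-90,1)
E
python3 - <<'E'
from h import *
import pickle
D=pickle.load(open("w.pkl","rb"))
pan=[]
for k in("tank0","tank1"):
    im,W=ortho(D[k],.558,.082,.07,.20,.25)
    g=cv2.GaussianBlur(cv2.cvtColor(im,cv2.COLOR_BGR2GRAY),(5,5),0)
    C=cv2.HoughCircles(g,cv2.HOUGH_GRADIENT,1.,30,param1=80,param2=20,minRadius=75,maxRadius=85)
    for c in C[0][:2]: print(k,"ring",W(c[0],c[1]),c[2]/2)
    hsv=cv2.cvtColor(im,cv2.COLOR_BGR2HSV); b=im[...,0].astype(int);rr=im[...,2].astype(int)
    m=(b-rr>4)&(g>70)&(g<160); print(k,"lid",blob(cv2.morphologyEx(np.uint8(m),cv2.MORPH_CLOSE,np.ones((15,15))),W,None))
    pan.append(im)
for k in("cap0","cap1"):
    for z in(.025,.053):
        im,W=ortho(D[k],.534,.344,z,.10,.11)
        g=cv2.cvtColor(im,cv2.COLOR_BGR2GRAY)
        if z==.053: print(k,"wing",blob(g<45,W,None))
        else: pass
        pan.append(im)
for k in("scr0","scr1"):
    im,W=ortho(D[k],.519,-.18,.052,.10,.18)
    h=cv2.cvtColor(im,cv2.COLOR_BGR2HSV); print(k,"grip",blob((h[...,1]>90)&(h[...,2]>140)&(h[...,0]<25),W,None))
    pan.append(im)
cv=np.zeros((600,800,3),np.uint8)
def put(im,x,y,s=1.): 
    im=cv2.resize(im,None,fx=s,fy=s); h,w=im.shape[:2]; h=min(h,600-y); w=min(w,800-x); cv[y:y+h,x:x+w]=im[:h,:w]
put(pan[0],0,0,.75); put(pan[2],305,0,1.36); put(pan[4],580,0,1.36); put(pan[3],305,305,1.34); put(pan[5],580,305,1.34)
put(pan[6],0,380,.6);put(pan[7],130,380,.6)
cv2.imwrite("pics/o1.png",cv)
E
```

```text
tank0 ring (np.float32(0.5482), np.float32(0.0818)) 38.35Traceback (most recent call last):
  File "<stdin>", line 11, in <module>
  File "h.py", line 35, in blob
    c=max(cs,key=cv2.contourArea)[:,0,:]; P=np.array([toW(*p) for p in c])
      ~~~^^^^^^^^^^^^^^^^^^^^^^^^
ValueError: max() iterable argument is empty
```

```bash
cat > det.py <<'E'
from h import *
import pickle
D=pickle.load(open("w.pkl","rb"))
pan=[]
for k in("tank0","tank1"):
    im,W=ortho(D[k],.558,.082,.07,.20,.25)
    g=cv2.GaussianBlur(cv2.cvtColor(im,cv2.COLOR_BGR2GRAY),(5,5),0)
    lab=cv2.cvtColor(im,cv2.COLOR_BGR2LAB).astype(int); ref=np.median(lab[70:120,150:250].reshape(-1,3),0); print("ref",ref)
    C=cv2.HoughCircles(cv2.GaussianBlur(np.uint8(np.clip(lab[...,0]*1.,0,255)),(7,7),0),cv2.HOUGH_GRADIENT,1.,30,param1=80,param2=15,minRadius=75,maxRadius=85)
    for c in C[0][:2]: print(k,"ring",W(c[0],c[1]),c[2]/2)
    m=(np.abs(lab-ref)<[22,5,6]).all(-1)
    print(k,"lid",blob(cv2.morphologyEx(cv2.morphologyEx(np.uint8(m),cv2.MORPH_OPEN,np.ones((7,7))),cv2.MORPH_CLOSE,np.ones((9,9))),W,None))
    n=np.uint8((lab[...,0]-ref[0]>35)*255)[170:340,110:300]
    n=cv2.morphologyEx(n,cv2.MORPH_OPEN,np.ones((3,3))); cs,_=cv2.findContours(n,cv2.RETR_EXTERNAL,cv2.CHAIN_APPROX_NONE); c=max(cs,key=cv2.contourArea)
    (x,y),rad=cv2.minEnclosingCircle(c); e=cv2.fitEllipse(cv2.convexHull(c)); print(k,"ringblob",W(x+110,y+170),rad/2,W(e[0][0]+110,e[0][1]+170),np.array(e[1])/2)
    pan.append(im)
for k in("cap0","cap1"):
    for z in(.025,.053):
        im,W=ortho(D[k],.534,.344,z,.10,.11)
        g=cv2.cvtColor(im,cv2.COLOR_BGR2GRAY)
        if z==.053: print(k,"wing",blob(g<45,W,None))
        else: print(k,"flange",blob((g>110)&(cv2.cvtColor(im,cv2.COLOR_BGR2HSV)[...,1]<50),W,None))
        pan.append(im)
for k in("scr0","scr1"):
    im,W=ortho(D[k],.519,-.18,.052,.10,.18)
    h=cv2.cvtColor(im,cv2.COLOR_BGR2HSV); print(k,"grip",blob((h[...,1]>90)&(h[...,2]>140)&(h[...,0]<25),W,None))
    pan.append(im)
cv=np.zeros((600,800,3),np.uint8)
def put(im,x,y,s=1.): 
    im=cv2.resize(im,None,fx=s,fy=s); h,w=im.shape[:2]; h=min(h,600-y); w=min(w,800-x); cv[y:y+h,x:x+w]=im[:h,:w]
put(pan[0],0,0,.75); put(pan[2],305,0,1.36); put(pan[4],580,0,1.36); put(pan[3],305,305,1.34); put(pan[5],580,305,1.34)
put(pan[6],0,380,.6);put(pan[7],130,380,.6)
cv2.imwrite("pics/o1.png",cv)
E
python3 det.py
```

```text
ref [159. 126. 132.]
tank0 ring (np.float32(0.5458), np.float32(0.0818)) 40.55
tank0 lid ((0.5609, 0.0834), (209.5, 139.7), 7.5)
tank0 ringblob (0.5462, 0.0808) 40.759437561035156 (0.5462, 0.0814) [80.01837921 80.65214539]
ref [154. 126. 132.]
tank1 ring (np.float32(0.5442), np.float32(0.0812)) 38.35
tank1 lid ((0.5604, 0.0833), (210.5, 139.7), 7.4)
tank1 ringblob (0.5461, 0.0815) 40.05039596557617 (0.5462, 0.0814) [79.78131866 79.82631683]
cap0 flange ((0.5296, 0.3442), (71.2, 64.8), -9.5)
cap0 wing ((0.5159, 0.3408), (36.3, 17.3), 58.2)
cap1 flange ((0.5299, 0.3445), (71.3, 64.5), -9.1)
cap1 wing ((0.5296, 0.3461), (54.1, 19.0), 40.1)
scr0 grip ((0.5171, -0.1771), (104.5, 22.5), -12.4)
scr1 grip ((0.5186, -0.1775), (103.7, 22.5), -12.7)
```

View pics/o1.png

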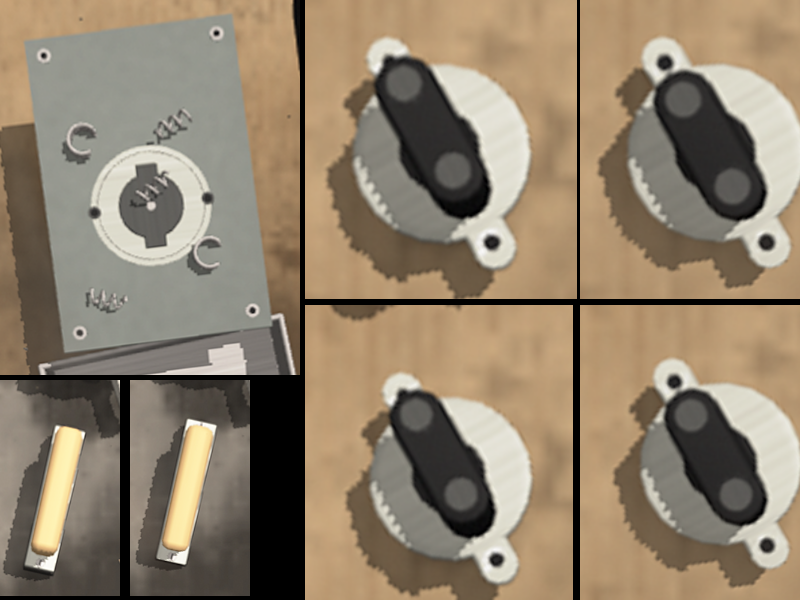

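The fits are sound. The lid measures 210x140, filler at (0.5462, 0.0814), tank yaw 7.4°. The cap's ear holes are 76.0 mm apart and coincide in both views at z = 25 mm, giving a cap centre of (0.5331, 0.3440) and yaw 29.5°. The scraper centre is (0.519, -0.178), yaw -12.5°. Now I'll grasp the scraper.

```bash
cat >> h.py <<'E'
TY=7.45; FIL=np.array([.5462,.0814]); LID=np.array([.5609,.0833])
ex=np.array([np.cos(np.radians(TY)),np.sin(np.radians(TY))]); ey=np.array([-ex[1],ex[0]])
def L(x,y,z): p=LID+x*ex+y*ey; return [p[0],p[1],z]
def st(m): print(m,np.round(readout.get_eef_pos(),4),"F",np.round(readout.get_ft_force(),1),"op",round(readout.get_opening(),4),"g",np.round(readout.get_grip_force(),1),"t",round(readout.get_clock(),2))
E
python3 - <<'E'
from h import *
S=(.5193,-.178)
for p,y in [((*S,.1),167.5),((*S,.045),167.5),(L(.08,0,.16),97.45),(L(.08,0,.115),97.45),(L(-.115,0,.115),97.45)]: print(np.round(r.inverse_kinematics(p,down(y))))
r.move_pose((*S,.10),down(167.5)); r.movel((*S,.045),down(167.5)); st("down")
r.move_gripper(.015,70); st("grip")
r.movel((*S,.18),speed=.2); st("lift")
r.move_pose(L(.08,0,.18),down(97.45)); st("over")
r.movel(L(.08,0,.135),speed=.1); st("low")
grab("wrist","pics/s_w.png"); grab("top","pics/s_t.png"); a=cv2.imread("pics/s_w.png"); b=cv2.imread("pics/s_t.png")[150:330,230:450]
cv2.imwrite("pics/m2.png",np.hstack([cv2.resize(a,(400,300)),cv2.resize(b,(367,300))]))
E
```

```text
[ 48.  27. -42. 110.  23.  52.  72.]
[ 45.  32. -39. 112.  27.  46.  68.]
[ 13.  30. -34.  93.  19.  62. -19.]
[ 11.  33. -33.  95.  20.  58. -21.]
[ 23.  16. -42. 122.  14.  47. -20.]
down [ 0.5205 -0.1781  0.046 ] F [0.8 0.5 1.1] op 0.0858 g 0.0 t 9.24
grip [ 0.5196 -0.1783  0.0456] F [-0.5 -1.1  4.2] op 0.0228 g 69.5 t 9.83
lift [ 0.518  -0.1779  0.1785] F [-1.6  0.3 -2.7] op 0.0229 g 68.7 t 10.66
over [0.64   0.0922 0.1792] F [-0.2 -0.7 -2.2] op 0.0228 g 68.7 t 12.12
low [0.6404 0.0936 0.135 ] F [-0.2  0.6 -2.5] op 0.023 g 68.7 t 12.72
```

View pics/m2.png

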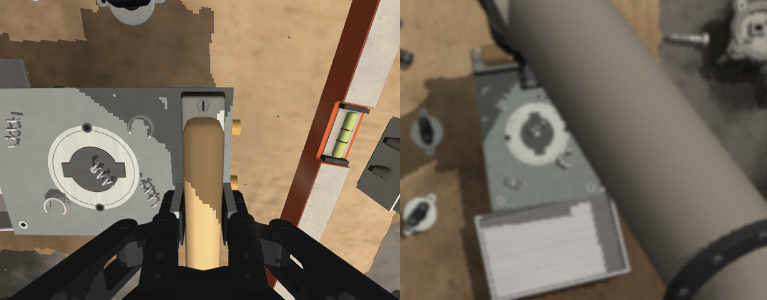

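The grip is good (opening 22.8 mm). The scraper spans the lid behind all the chips, with the sole's end at panel pixel (203,100) beside the lid edge. Now lowering and wiping.

```bash
python3 - <<'E'
from h import *
O=down(97.45)
print(r.movel(L(.08,0,.110),O,speed=.03,threshold=5)); st("contact")
z=readout.get_eef_pos()[2]
r.movel(L(.06,0,z-.0005),O,speed=.05); st("a")
r.movel(L(-.03,0,z-.0005),O,speed=.06); st("b")
r.movel(L(-.09,0,z-.0005),O,speed=.06); st("c")
r.movel(L(-.118,0,z-.0003),O,speed=.05); st("d")
r.hold(.4)
grab("wrist","pics/e_w.png"); grab("side","pics/e_s.png"); a=cv2.imread("pics/e_w.png"); b=cv2.imread("pics/e_s.png")[210:330,230:400]
cv2.imwrite("pics/m3.png",np.hstack([cv2.resize(a,(400,300)),cv2.resize(b,(400,300))]))
E
```

```text
True
contact [0.6399 0.0936 0.1194] F [-0.1  0.6  3.7] op 0.0226 g 69.9 t 13.39
a [0.6196 0.0911 0.1194] F [-0.5  0.   6.7] op 0.0227 g 70.3 t 13.92
b [0.5311 0.0794 0.1193] F [3.7 0.8 8.1] op 0.023 g 70.3 t 15.57
c [0.4714 0.0715 0.1193] F [2.9 0.4 8.4] op 0.0228 g 70.5 t 16.72
d [0.4431 0.0679 0.1192] F [2.3 0.4 8.4] op 0.0227 g 70.3 t 17.43
```

View pics/m3.png

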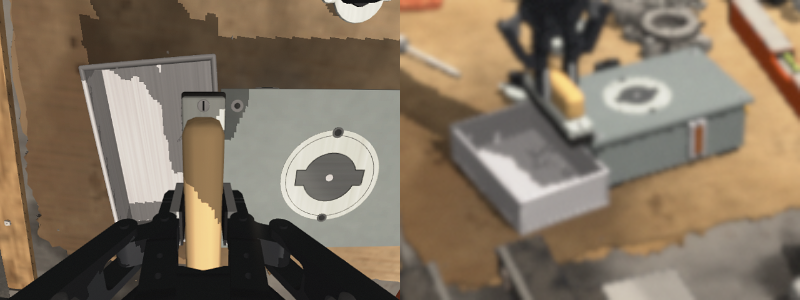

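The lid behind the scraper is clear: only the ring at (330,175) and bare lid show. Something lies in the tray at (540,165). I'll lift, move to the scraper's home, and look at all five chips before letting go.

```bash
python3 - <<'E'
from h import *
import pickle
p=np.array(readout.get_eef_pos())
r.movel([p[0],p[1],.22],speed=.2)
r.move_pose((.50,-.175,.26),down(167.5)); r.hold(.2); st("home")
fw=grab("wrist"); ft=grab("top"); fs=grab("side"); pickle.dump((fw,ft,fs),open("v.pkl","wb"))
tc=L(-.157,0,0); print(tc)
# ortho: tray floor region + lid, from each camera
A=[ortho(fw,tc[0]+.01,tc[1],.006,.2,.15)[0],ortho(ft,tc[0]+.01,tc[1],.006,.2,.15)[0],ortho(fs,tc[0]+.01,tc[1],.006,.2,.15)[0]]
B=ortho(fw,.56,.083,.07,.2,.24)[0]
sc=cv2.resize(fw["frame"][:,:,::-1],(400,300))
top=cv2.resize(np.hstack(A[:2]),(800,300)); bot=np.hstack([sc,cv2.resize(A[2],(400,300))])
cv2.imwrite("pics/m4.png",np.vstack([top,bot])); cv2.imwrite("pics/lid.png",B)
E
```

```text
home [ 0.5    -0.1743  0.2599] F [ 0.7 -0.4 -2.4] op 0.0225 g 69.1 t 20.27
[np.float64(0.4052253328585677), np.float64(0.06294323182810502), 0]
```

View pics/m4.png

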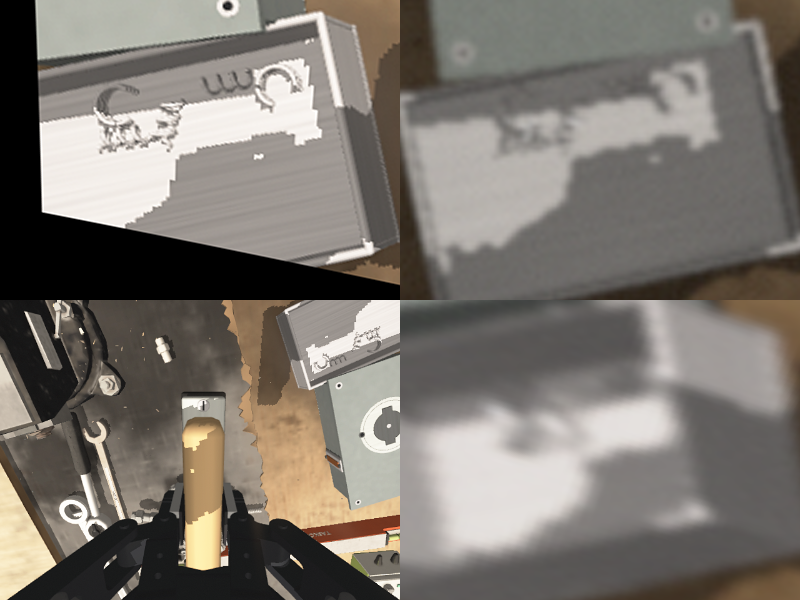

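All five chips are in the tray: crescents at (118,105) and (280,85), curls at (120,135), (165,120) and (228,85). The lid is clear, and the scraper is still in the grip. I'll set the scraper down and pick up the cap.

```bash
python3 - <<'E'
from h import *
S=(.5193,-.178); C=(.5331,.3440); O=down(209.5)
r.movel((*S,.08),down(167.5)); print(r.movel((*S,.044),speed=.03,threshold=3)); st("put")
r.move_gripper(.085); r.hold(.2); r.movel((*S,.20),speed=.2); st("free")
r.move_pose((.45,.2,.25),down(190)); r.move_pose((*C,.16),O); r.movel((*C,.09),O,speed=.1); st("above")
print(r.movel((*C,.052),O,speed=.04,threshold=4)); st("at cap")
r.move_gripper(.012,100); st("grip")
r.movel((*C,.16),O,speed=.1); st("lift")
E
```

```text
True
put [ 0.5191 -0.1779  0.0454] F [-0.   0.7  4.9] op 0.0228 g 69.8 t 22.85
free [ 0.5183 -0.1778  0.1988] F [ 0.2  1.4 -0.8] op 0.0848 g 0.0 t 24.61
above [0.5332 0.3446 0.0903] F [-0.8 -0.9 -0.5] op 0.0855 g 0.0 t 27.68
False
at cap [0.5333 0.3442 0.0523] F [-0.2  1.2 -0.3] op 0.0853 g 0.0 t 28.78
grip [0.5332 0.3444 0.0524] F [-0.3  1.   2.3] op 0.0199 g 100.3 t 29.39
lift [0.5327 0.3436 0.1591] F [ 0.4 -0.4 -3.2] op 0.0201 g 99.6 t 30.62
```

The cap is in the grip and lifted (force change of about -3 N, opening 20 mm). Now a guarded insertion.

```bash
python3 - <<'E'
from h import *
O=down(180+TY); F=(*FIL,)
r.move_pose((*F,.19),O); r.movel((*F,.135),O,speed=.1); r.hold(.2); st("over")
print(r.movel((*F,.116),O,speed=.02,threshold=12)); st("1")
print(np.round(readout.get_ft_torque(),2))
E
```

```text
over [0.5468 0.0815 0.1357] F [-0.6 -0.2 -2.1] op 0.0202 g 99.4 t 32.56
False
1 [0.5462 0.0814 0.1162] F [-1.8 -0.7  3.7] op 0.02 g 100.2 t 33.66
[-0.24  0.61  0.01]
```

Only the spring force is felt (about 6 N) with the spigot about 6 mm in, so it has entered the hole. Continuing to the lugs and the seat.

```bash
python3 - <<'E'
from h import *
O=down(180+TY); F=(*FIL,)
for z in (.112,.108,.105,.1015):
    s=r.movel((*F,z),O,speed=.02,threshold=12); st((z,s))
    if s: break
r.hold(.2); st("h"); print(np.round(readout.get_ft_torque(),2))
E
```

```text
(0.112, False) [0.5462 0.0814 0.1122] F [-2.9 -0.9  4.9] op 0.0203 g 100.4 t 34.01
(0.108, False) [0.5462 0.0814 0.1084] F [-3.4 -1.5  7.2] op 0.0201 g 100.6 t 34.36
(0.105, False) [0.5462 0.0814 0.1055] F [-3.7 -1.7  7.4] op 0.02 g 100.7 t 34.66
(0.1015, True) [0.5462 0.0814 0.1038] F [-2.3 -1.9  9.4] op 0.02 g 101.3 t 34.88
h [0.5462 0.0814 0.1039] F [-1.6 -0.7  9.5] op 0.0201 g 101.3 t 35.08
[-0.15  0.42  0.03]
```

The lugs passed and the flange meets the seat at TCP z ≈ 0.1037 (expected 0.1033). I'll press a little more and turn clockwise in small steps.

```bash
python3 - <<'E'
from h import *
F=(*FIL,)
print(r.movel((*F,.1025),down(180+TY),speed=.01,threshold=20)); st("press")
z=.1025
for d in (8,16,24,34,44,54,64,74,82,86,88,90):
    r.move_pose((*F,z),down(180+TY-d)); t=np.round(readout.get_ft_torque(),2); R=np.array(readout.get_ee_rot())
    y=np.degrees(np.arctan2(R[1,0],R[0,0]))%360
    st((d,round(180+TY-y,1),t[2]))
    if abs(t[2])>2.5 or abs(readout.get_ft_force()[2])>60: print("stop");break
E
```

```text
False
press [0.5462 0.0814 0.1034] F [-4.6 -2.   9.8] op 0.02 g 101.4 t 35.37
(8, np.float64(8.0), np.float64(-0.05)) [0.5473 0.082  0.1038] F [-1.6 -1.1  9.3] op 0.02 g 101.1 t 35.62
(16, np.float64(16.0), np.float64(-0.07)) [0.5473 0.0818 0.1037] F [-1.6 -0.9  9.4] op 0.0202 g 101.0 t 35.87
(24, np.float64(24.0), np.float64(-0.11)) [0.5473 0.0817 0.1037] F [-1.9 -0.5  8.1] op 0.0202 g 101.0 t 36.12
(34, np.float64(34.0), np.float64(-0.09)) [0.5472 0.0816 0.1037] F [-1.4 -0.3  9.1] op 0.0198 g 101.0 t 36.39
(44, np.float64(44.0), np.float64(-0.09)) [0.5471 0.0815 0.1036] F [-2.9 -0.8  9.5] op 0.0198 g 101.0 t 36.67
(54, np.float64(54.0), np.float64(-0.16)) [0.547  0.0814 0.1036] F [-2.6 -1.9  9.4] op 0.0203 g 101.0 t 36.94
(64, np.float64(64.0), np.float64(-0.11)) [0.5469 0.0813 0.1035] F [-2.4 -2.   8.6] op 0.0199 g 101.0 t 37.22
(74, np.float64(74.0), np.float64(-0.07)) [0.5468 0.0812 0.1035] F [-3.6 -1.9  8.7] op 0.0199 g 101.0 t 37.49
(82, np.float64(82.1), np.float64(-0.13)) [0.5467 0.0811 0.1034] F [-2.8 -2.3 10.1] op 0.0202 g 101.0 t 37.74
(86, np.float64(86.0), np.float64(-0.1)) [0.5466 0.0812 0.1034] F [-3.1 -2.1  8.1] op 0.0203 g 101.0 t 37.99
(88, np.float64(88.0), np.float64(-0.01)) [0.5465 0.0813 0.1034] F [-3.5 -1.5  9.5] op 0.0202 g 101.0 t 38.24
(90, np.float64(90.0), np.float64(0.14)) [0.5459 0.0813 0.1034] F [-4.7 -1.4  9.5] op 0.0198 g 101.3 t 38.49
```

It has turned to 90° with the torque just starting to rise at the stop. Next I'll press until the flange bears on its seat with a force clearly above the spring.

```bash
python3 - <<'E'
from h import *
F=(*FIL,); O=down(90+TY)
for z in (.1020,.1015,.1010,.1005,.1000,.0995,.0990):
    r.movel((*F,z),O,speed=.01); r.hold(.25); st(z)
    if readout.get_ft_force()[2]>22: break
print(np.round(readout.get_ft_torque(),2))
E
```

```text
0.102 [0.5459 0.0813 0.1033] F [-6.  -1.8 13. ] op 0.0201 g 101.9 t 38.99
0.1015 [0.5459 0.0814 0.1033] F [-7.5 -1.6 16.8] op 0.0203 g 102.4 t 39.49
0.101 [0.5459 0.0813 0.1033] F [-9.3 -2.6 20.5] op 0.0199 g 102.9 t 39.99
0.1005 [0.5459 0.0814 0.1033] F [-10.1  -3.   24. ] op 0.0202 g 103.4 t 40.49
[-0.55  2.18  0.17]
```

The TCP stays at z = 0.1033 while the force climbs to 24 N, so the cap is on its seat. One last look before handing in.

```bash
python3 - <<'E'
from h import *
R=np.array(readout.get_ee_rot()); print("tilt",np.degrees(np.arccos(-R[2,2])),"qd",np.abs(readout.get_qd()).max())
fw=grab("wrist"); ft=grab("top"); fs=grab("side")
a=cv2.resize(fw["frame"][:,:,::-1],(400,300)); b=cv2.resize(ft["frame"][165:330,230:450,::-1],(400,300)); c=cv2.resize(fs["frame"][200:335,240:420,::-1],(400,300)); d=cv2.resize(ortho(fw,.546,.0814,.076,.12,.09,3333)[0],(400,300))
cv2.imwrite("pics/fin.png",np.vstack([np.hstack([a,b]),np.hstack([c,d])])); st("")
E
```

```text
tilt 0.1327959449210635 qd 0.13442328010828977
 [0.5459 0.0814 0.1033] F [-10.2  -3.   24.4] op 0.0201 g 103.4 t 40.64
```

View pics/fin.png

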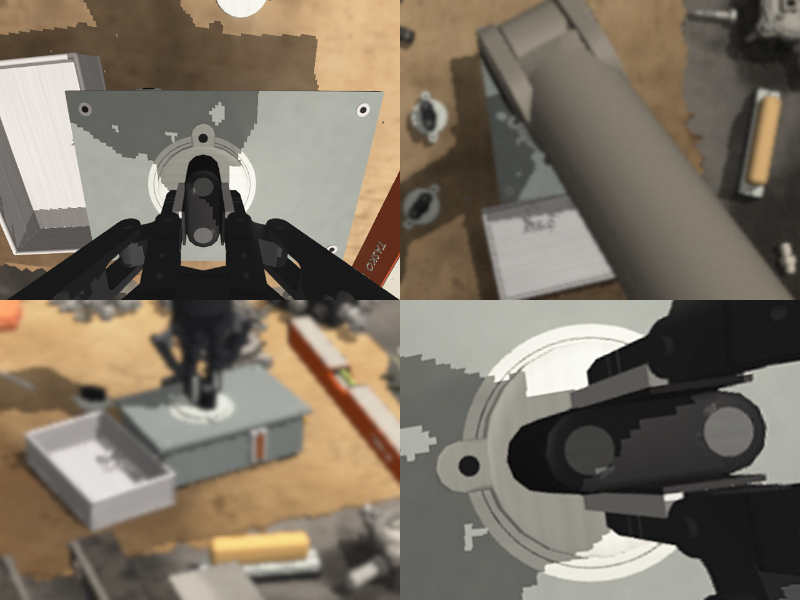

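The cap is flat in the ring. Its ear at (468,465) in the ortho panel lies along the tank's +y at 6.5–7.5°, which matches the threaded hole. The scraper stands on the bench at (762,140), the chips seen are in the tray, and the fitting and bolt have not moved.

```bash
python3 -c "
from h import *
print(order.sign_off()); st('end')"
```

```text
the job is handed in; nothing more can be done
None
the job is handed in; nothing more can be done
```

I handed the job in at about 41 s of the 69 s allowed: chips wiped into the tray, scraper back on the bench, and the cap turned a quarter turn and still held pressed on its seat at about 24 N; no pass/fail verdict was returned.

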